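# Fit and lock the camlock cap on the tank filler

## Task

Close the small steel tank: push the two-armed cap coupling fully home onto the grooved filler adaptor that stands up from the tank, past the drag of its seal until you feel it stop, then swing its two cam arms down one after the other until each hangs fully down beside the coupling. Bear no harder on the fitting than that takes, never force the arms down with the coupling short of home, leave the things standing round about where they are, and let go at the end.

Things in the scene. Friction and masses are not known exactly. Their poses are not given: they have to be found in the camera images.
- tank: low steel tank fixed on the table, 150 x 150 mm, 75 mm high; origin at the centre of its underside, z up. From the middle of its top a bolted flange (36 mm radius, 7 mm thick) with a gland nut (25 mm radius, to 21 mm) clamps the upright grooved adaptor, a neck 36 mm across. It is clamped more or less high: its top face stands 92 to 112 mm above the tank top, differently each time; this pose does not tell.
- coupling: loose metal cap coupling, 0.4 kg, standing mouth down: upright cylinder 54 mm across, 48.5 mm high, closed top, open mouth below, bore 38 mm. Origin at the centre of the mouth, z up, x through its two cam arms (a at +x, b at -x); its sides at +y and -y are bare for gripping. The adaptor's head is 36 mm across, its top edge chamfered 4 mm down to 29 mm across.
- coupling_top (a point): centre of the closed top face. On the adaptor the coupling meets its lip seal 11 mm short of home; the seal drags with 13 to 15 N and holds it wherever it is left; home is a hard stop, metal on metal, with this point 11.5 mm above the adaptor's top face. Within 0.7 mm of home the cams swing freely into the groove; further out they strain or jam. More than 45 N on the adaptor is too much.
- cam_arm_a (a joint): angle of cam arm a, rad: 0 = raised 35 degrees above level, 0.61 = level, outward, 2.18 = hanging straight down beside the coupling (locked, own stop). Stiff: stays where left, takes about 0.1 N m to swing. Its pivot lies 28 mm from the coupling's axis, 15 mm above its mouth, the pivot line along the coupling's y.
- cam_arm_a_tip (a point): middle of arm a near its free end, 50 mm out along the arm from the pivot. The arm is a bar 14 mm wide (19 mm at the end) and 6 mm thick that ends 54 mm from the pivot; its upper face, which looks outward when the arm is down, lies 8.5 mm from the parallel line through the pivot.
- cam_arm_b (a joint): angle of cam arm b, the same on the opposite side (-x of the coupling), same values and sizes as arm a
- cam_arm_b_tip (a point): middle of arm b near its free end, 50 mm out along the arm from the pivot
- mug_2: bamboo mug, 91 x 88 x 100 mm, bystander; origin at the centre of its underside
- glue_bottle: white glue bottle, 54 mm across, 146 mm high, bystander; origin at the centre of its underside
- pen_pot: black pot of pens, 85 mm across, 169 mm high, bystander; origin at the centre of its underside

How it is judged:
By the outcome, as a careful person would: the job done as asked, in the order asked, and still so for the second after the job is handed in, with the robot touching nothing.
It also fails if it takes over 61 s, if anything falls off the work surface, if the arm or the gripper's body presses on something with over 40 N, if the wrist force passes 120 N, or if a joint passes its speed limit or range.

## Robot

A 6-joint arm with a two-finger parallel gripper is mounted at the origin on the work surface; the furniture and walls round the work are solid. World frame = base frame: x ahead of the robot, y to its left, z up, the work surface at z = 0. Lengths are in m, angles in degrees, forces in N, time in s.
With the tool pointing down it reaches from about 0.3 to 0.95 m from the base axis. Payload 3.1 kg.
Tool frame: the origin (TCP) lies midway between the tips of the shut fingers; the grasp point (between the pads) lies 19 mm behind it; z points along the fingers, y is the line along which they close (so a half turn about z gives the same grasp; the last joint's range is limited). The gripper opens to 85 mm and grips with 20 to 120 N. Pads are 22 mm wide; open, the fingers measure 114 mm over their backs; the gripper's body (76 mm by 85 mm) begins 54 mm behind the grasp point. The pads swing forward as they close: fully open they stand 13 mm farther back than shut.
Start: joints at [70.777, 17.653, 93.61, -0, 68.738, -3.994], TCP at [0.164, 0.603, 0.231] pointing down, gripper open.
Joint ranges: [-175.34, 175.34], [-45.06, 112.39], [2.9, 150.54], [-68.45, 248.45], [3.09, 151.38], [-168.51, 168.51]. Speed limits (degrees/s): [159.86, 159.86, 180, 180, 180, 180].

## Interface

Orientations are given as a 3x3 rotation matrix whose columns are the frame's x, y, z axes.
In Python, from workcell import ctrl gives the robot as it stands.
- The arm moves only by the tool drive_tool, never from a script. Its argument "increments" is a list that holds one entry, the list of rows, each a list of 7 numbers: the shift along the tool's x, y, z normalised to -1 to 1, where 1 is 0.1 m, then the turn, a rotation vector about the tool's x, y, z normalised to -1 to 1, where 1 is 2 pi rad, then the finger opening in mm, from 0 to 85.4. In form: [[[x, y, z, ax, ay, az, grip], ...]]. A call has 1 to 8 rows; each row is the pose to reach, as a shift and turn from the pose commanded when the call began, along the tool's axes at that moment, turning the shorter way round; what a row does not reach only later rows make up. A row lasts 1/8 s, in which the tool goes at most 62.5 mm and 10.7 degrees, less where a joint would pass 70% of its speed; a pose out of reach is approached as far as the arm can. A call with a number of a shift or a turn outside -1 to 1 is refused whole. A call with a gripper value outside its range is refused whole. The fingers move at their own pace and stop on an object; the grip force is fixed at half the most. Time passes only in rows, so rows that repeat a pose let the fingers close. It gives the time, the measured TCP pose, the force, the opening and the grip force at its end, in the units of the state.
- ctrl.state(): the state, without advancing time (a new reading comes with each control period).
- ctrl.get_image(name): name is "scene" or "top" or "wrist"; returns a dict with "image" (420x560x3 uint8, blue, green, red), "fx", "fy", "cx", "cy" (pixels), "k1" (the pictures are not rectified: a ray, as slopes to the right and down, at radius r is drawn at 1 + k1 r^2 times it, then the intrinsics apply), "world_to_cam" (4x4, takes a point from world to camera coordinates). Camera axes: x right, y up, looking along -z (the intrinsics and any distortion apply to the point x, -y, -z); pixel columns grow to the right and rows downward; lengths in m; the calibration is good to about 2 mm. A picture is of the moment at which its call begins. There is no depth.
- ctrl.job_done(): hands the job in; it is judged then, once.
The state is a dict: "time_s": time; "joint_positions": joint angles; "joint_velocities": joint speeds; "joint_efforts": joint torques, N m; "eef_pos": TCP position; "tool_rot": TCP orientation; "contact_force": force on the tool from outside, world axes, zero at the start; "wrist_torque": the same for the moment, N m; "grip_width": opening from 0.0 (shut) to 1.0 (fully open); "grip_force": force on a finger pad.
Only numpy, scipy, OpenCV 4.12 (cv2) and the standard library are available. Lean on these libraries where they do the work, as an engineer would, in place of code of your own. Each camera call takes 0.05 s, during which the arm holds its last target. There are 200 camera calls.

## Working session

There is one attempt and no reset: what is moved stays moved. The work goes in short steps, Python scripts to look and compute and a tool call to move; the robot and the scene stay as the last step left them, time stands still between calls to the robot, and variables do not carry over. Pictures are saved under pics/ and viewed, at most 10 in all, crops included, and the job is handed in when it is done.

Besides the shell and the picture viewer there is one more tool, called as name(argument=value, ...) on one line, values as JSON. drive_tool: Moves the arm, as the interface text tells. Scaled input: -1 to 1 covers 0.1 m each way for a shift and 2 pi rad each way for a turn. Its arguments: {"type":"object","properties":{"increments":{"type":"array","items":{"type":"array","items":{"type":"array","items":{"type":"number"}}}}},"required":["increments"]}

```bash
mkdir -p pics
cat > h.py <<'E'
import numpy as np, cv2
from workcell import ctrl
def cam(n,f=None):
    d=ctrl.get_image(n)
    if f: cv2.imwrite('pics/'+f,d['image'])
    return d
def ray(d,u,v):
    K=np.array([[d['fx'],0,d['cx']],[0,d['fy'],d['cy']],[0,0,1]])
    x,y=(u-d['cx'])/d['fx'],(v-d['cy'])/d['fy']
    a,b=x,y
    for _ in range(20):
        s=1+d['k1']*(a*a+b*b); a,b=x/s,y/s
    T=np.array(d['world_to_cam']); R=T[:3,:3]
    return -R.T@T[:3,3], R.T@np.array([a,-b,-1])
def onz(d,u,v,z):
    o,r=ray(d,u,v); return o+r*(z-o[2])/r[2]
def tri(*rs):
    A=np.zeros((3,3));b=np.zeros(3)
    for o,r in rs:
        r=r/np.linalg.norm(r);P=np.eye(3)-np.outer(r,r);A+=P;b+=P@o
    return np.linalg.solve(A,b)
def proj(d,p):
    T=np.array(d['world_to_cam']);c=T[:3,:3]@np.array(p)+T[:3,3]
    a,b=c[0]/-c[2],-c[1]/-c[2];s=1+d['k1']*(a*a+b*b)
    return np.array([d['fx']*a*s+d['cx'],d['fy']*b*s+d['cy']])
E
python3 - <<'E'
from h import *
import pickle
D={n:cam(n,n+'0.png') for n in('scene','top')}
pickle.dump(D,open('d0.pkl','wb'))
print({k:v for k,v in D['top'].items() if k!='image'})
for n in D:
    T=np.array(D[n]['world_to_cam']);print(n,-T[:3,:3].T@T[:3,3],D[n]['fx'])
print(ctrl.state())
E
```

```text
{'fx': 433.9320721210277, 'fy': 433.9320721210277, 'cx': 287.35255179092087, 'cy': 203.94592551634292, 'k1': -0.05545119035493633, 'world_to_cam': array([[-0.07434435, -0.99721858, -0.00529377,  0.3960168 ],
       [ 0.97656209, -0.07387755,  0.2021598 , -0.50176377],
       [-0.2019886 ,  0.00985974,  0.97933824, -0.95919045],
       [ 0.        ,  0.        ,  0.        ,  1.        ]])}
scene [-0.24813106  1.0574989   0.57674138] 545.9384121320735
top [0.32569955 0.3673036  1.04290477] 433.9320721210277
{'time_s': 0.1, 'joint_positions': array([ 7.07785553e+01,  1.77025713e+01,  9.36837820e+01,  2.00057938e-04,
        6.87356999e+01, -3.99328918e+00]), 'joint_velocities': array([-0.08734426, -0.14858604, -0.11348269, -0.04201435,  0.02549425,
        0.02353495]), 'joint_efforts': array([-2.04994612e-04, -4.16409159e+01, -2.77642608e+01, -2.02691949e-04,
        4.11751564e-03, -1.85690618e-05]), 'eef_pos': array([0.1639386 , 0.60233439, 0.23011576]), 'tool_rot': array([[-9.64887150e-01,  2.62663839e-01, -7.04386763e-04],
       [ 2.62664740e-01,  9.64885067e-01, -2.01040443e-03],
       [ 1.51591723e-04, -2.12483097e-03, -9.99997731e-01]]), 'contact_force': array([ 0.69374105,  0.46809546, -0.39024732]), 'wrist_torque': array([-1.13188080e-02,  2.27242136e-02, -6.32037342e-05]), 'grip_force': 0.0, 'grip_width': 0.9994639229371087}
```

View pics/scene0.png

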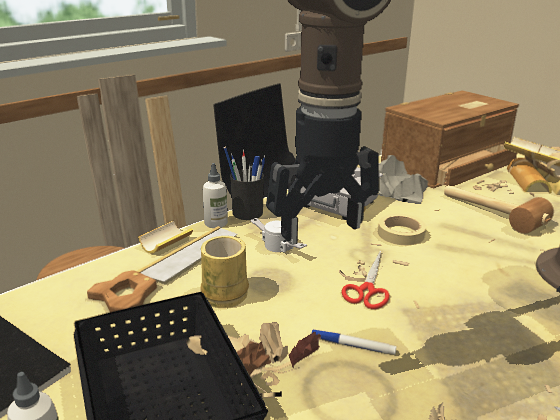

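View pics/top0.png

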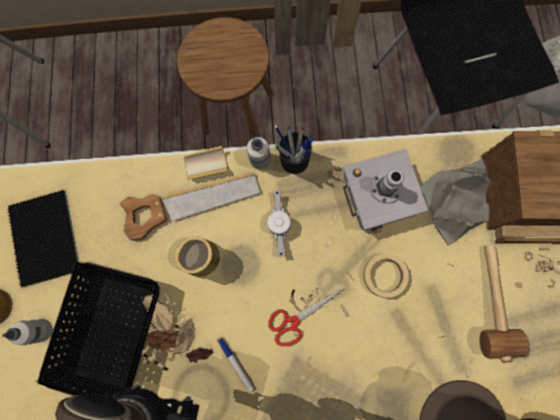

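The top view shows the coupling at about (278,222) with arms at (277,196) and (280,252). The adaptor's top is at about (394,177) on the tank, and the pen pot, glue bottle and mug stand around the coupling. In the scene view the gripper hides the tank.

Run:
```python
from h import *
import pickle
D=pickle.load(open('d0.pkl','rb'));d=D['top']
im=d['image']
out=np.hstack([cv2.resize(im[185:265,230:330],None,fx=4,fy=4,interpolation=2),cv2.resize(im[145:225,340:440],None,fx=4,fy=4,interpolation=2)])
cv2.imwrite('pics/c1.png',out)
for n,u,v,z in [('coup',278,222,.0485),('a',277,194,.05),('b',280,254,.05),('adapt',395,176,.177),('tank1',344,166,.075),('t2',410,151,.075),('t3',427,212,.075),('t4',361,228,.075),('pot',294,140,.169),('glue',259,145,.146),('mug',197,253,.1)]:
    print(n,onz(d,u,v,z).round(4))
```

```text
coup [0.4898 0.3821 0.0485]
a [0.5561 0.3798 0.05  ]
b [0.4153 0.3827 0.05  ]
adapt [0.5464 0.132  0.177 ]
tank1 [0.6051 0.2198 0.075 ]
t2 [0.6301 0.0613 0.075 ]
t3 [0.4826 0.0417 0.075 ]
t4 [0.4576 0.1962 0.075 ]
pot [0.6431 0.3341 0.169 ]
glue [0.6459 0.41   0.146 ]
mug [0.4263 0.5621 0.1   ]
```

View pics/c1.png

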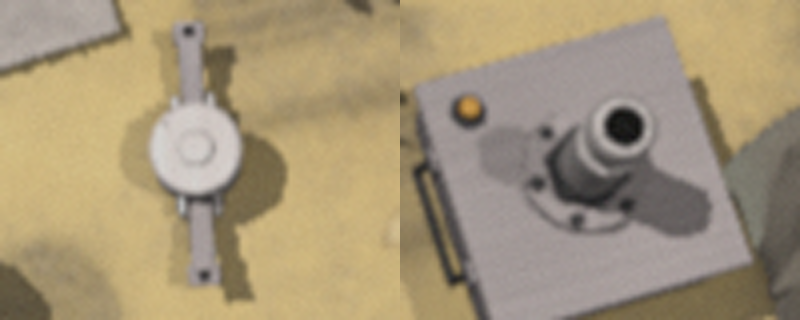

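```bash
cat >> h.py <<'E'
def go(p,ang=None,cur=None):
    "tool-axis move numbers from commanded/measured pose to p; ang=world yaw (deg) of tool x"
    s=ctrl.state();R=np.array(s['tool_rot']);q=np.array(s['eef_pos'])
    if cur is not None:q=np.array(cur)
    o=R.T@(np.array(p)-q)/.1
    w=None
    if ang is not None:
        a=np.radians(ang);x=np.array([np.cos(a),np.sin(a),0]);z=np.array([0,0,-1.]);Rt=np.c_[x,np.cross(z,x),z]
        w=cv2.Rodrigues(R.T@Rt)[0].ravel()/(2*np.pi)
    print('shift',o.round(4),'turn',None if w is None else w.round(4),'pos',q.round(4),'F',np.array(s['contact_force']).round(1),'t',s['time_s'],'gw',s['grip_width'])
E
python3 - <<'E'
from h import *
import pickle
d=pickle.load(open('d0.pkl','rb'))['top']
a=onz(d,277,192,.048);b=onz(d,281,255,.048);c=onz(d,279.25,222,.0485);print(a,b,c)
v=b-a;ang=np.degrees(np.arctan2(v[1],v[0]));print(ang)
go([c[0],c[1],.16],ang)
E
```

```text
[0.56138418 0.37946264 0.048     ] [0.41307406 0.38064347 0.048     ] [0.48955401 0.37922149 0.0485    ]
179.54382674264883
shift [-3.728  -1.296   0.7033] turn [-0.0003 -0.0001 -0.041 ] pos [0.1639 0.6023 0.2301] F [ 0.7  0.5 -0.4] t 0.1 gw 0.9994639229371087
```

drive_tool(increments=[[[-0.5,-0.16,0,0,0,0,85],[-0.93,-0.32,0,0,0,0,85]]])

```text
time_s: 0.35
eef_pos: [0.246, 0.5469, 0.2305]
tool_rot: [[-0.965, 0.261, -0.0], [0.261, 0.965, -0.001], [-0.0, -0.001, -1.0]]
contact_force: [0.2, 0.0, 0.1]
grip_width: 0.992
grip_force: 0.0
```

drive_tool(increments=[[[-0.5,-0.16,0,0,0,0,85],[-0.93,-0.32,0,0,0,0,85]]])

```text
time_s: 0.6
eef_pos: [0.328, 0.4911, 0.2307]
tool_rot: [[-0.965, 0.263, -0.0], [0.263, 0.965, -0.001], [0.0, -0.001, -1.0]]
contact_force: [0.2, 0.6, 0.0]
grip_width: 0.996
grip_force: 0.0
```

drive_tool(increments=[[[-0.5,-0.16,0.1,0,0,0,85],[-0.93,-0.32,0.3,0,0,0,85]]])

```text
time_s: 0.85
eef_pos: [0.4101, 0.4365, 0.2017]
tool_rot: [[-0.965, 0.263, 0.002], [0.263, 0.965, 0.001], [-0.001, 0.002, -1.0]]
contact_force: [-0.2, 0.1, 0.6]
grip_width: 0.996
grip_force: 0.0
```

drive_tool(increments=[[[-0.5,-0.16,0.2,0,0,-0.02,85],[-0.94,-0.33,0.4,0,0,-0.041,85],[-0.94,-0.33,0.4,0,0,-0.041,85],[-0.94,-0.33,0.4,0,0,-0.041,85]]])

```text
time_s: 1.35
eef_pos: [0.4898, 0.3805, 0.1609]
tool_rot: [[-1.0, 0.01, -0.001], [0.01, 1.0, -0.0], [0.001, -0.0, -1.0]]
contact_force: [1.2, 1.5, 0.2]
grip_width: 0.993
grip_force: 0.0
```

Run:
```python
from h import *
import pickle
D={'wrist':cam('wrist'),'scene':cam('scene')}
pickle.dump(D,open('d1.pkl','wb'))
go([.4896,.3792,.16],179.5)
s=D['scene']['image'][100:300,200:400]
cv2.imwrite('pics/w1.png',np.hstack([cv2.resize(D['wrist']['image'],(400,300)),cv2.resize(s,(300,300),interpolation=2)]))
```

```text
shift [-0.0011 -0.0237  0.0176] turn [0.0001 0.     0.0002] pos [0.4895 0.3816 0.1618] F [ 0.8  0.7 -0.6] t 1.45 gw 0.9963875787618514
```

View pics/w1.png

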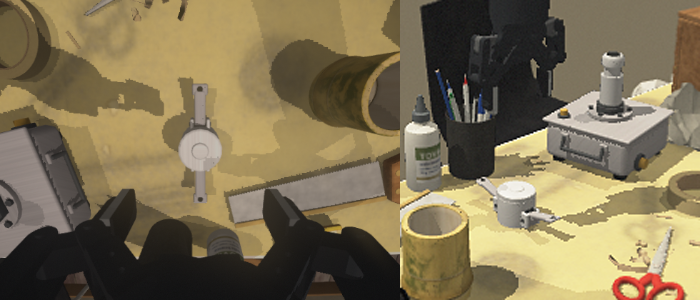

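The wrist view shows the coupling's cap centred near full-frame pixel (280,210), with its arms at (281,126) and (280,280). The scene view shows the adaptor's top face at about (342,137).

Run:
```python
from h import *
import pickle
D=pickle.load(open('d1.pkl','rb'));D0=pickle.load(open('d0.pkl','rb'))
w=D['wrist'];im=w['image'];g=cv2.cvtColor(im,cv2.COLOR_BGR2GRAY)
c=cv2.HoughCircles(cv2.medianBlur(g[170:250,230:330],3),cv2.HOUGH_GRADIENT,1.5,60,param1=120,param2=15,minRadius=20,maxRadius=40)
print(c)
for cc in c[0][:2]:
    print(onz(w,cc[0]+230,cc[1]+170,.0485), w['fx'])
a=onz(w,281,126,.048);b=onz(w,280,280,.048);print(a,b,(a+b)/2)
t=D0['top'];s=D['scene']
# adaptor: line at tank axis -> heights
for z in(.167,.177,.187):
    print(z,'top',proj(t,[.544,.130,z]),'scene',proj(s,[.544,.130,z]))
print(tri(ray(t,395.5,176.5),ray(s,342,136)))
cv2.imwrite('pics/s1.png',np.hstack([cv2.resize(s['image'][125:205,300:380],None,fx=5,fy=5,interpolation=cv2.INTER_CUBIC),cv2.resize(im[170:250,240:320],None,fx=5,fy=5,interpolation=cv2.INTER_CUBIC)]))
```

```text
[[[50.25 41.25 30.8 ]]]
[0.49099272 0.38221915 0.0485    ] 305.1584157571778
[0.41952302 0.38342976 0.048     ] [0.55793459 0.38142662 0.048     ] [0.4887288  0.38242819 0.048     ]
0.167 top [394.95921028 178.29706245] scene [342.24533253 138.74108659]
0.177 top [396.10159988 177.04156086] scene [342.5083286  134.62145697]
0.187 top [397.26886195 175.75855646] scene [342.77276074 130.474153  ]
[0.54592904 0.12981144 0.17315656]
```

View pics/s1.png

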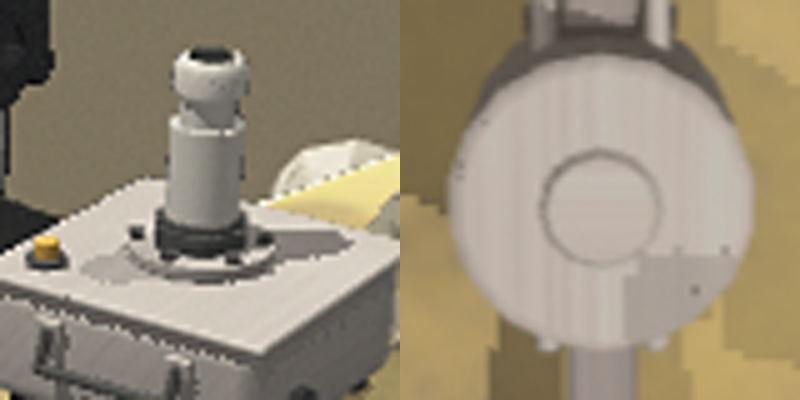

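The adaptor's top is at about (0.545, 0.130, 0.174), and the coupling is at about (0.490, 0.381). Descending to grip it.

drive_tool(increments=[[[0,-0.005,0.5,0,0,0,85],[0,-0.005,0.9,0,0,0,85],[0,-0.005,0.9,0,0,0,85]]])

```text
time_s: 1.82
eef_pos: [0.4863, 0.3792, 0.0682]
tool_rot: [[-1.0, 0.006, -0.007], [0.006, 1.0, -0.004], [0.007, -0.004, -1.0]]
contact_force: [-0.8, 0.0, 1.2]
grip_width: 0.995
grip_force: 0.0
```

drive_tool(increments=[[[0,0,0.35,0,0,0,85],[0,0,0.65,0,0,0,85],[0,0,0.65,0,0,0,85],[0,0,0.65,0,0,0,50],[0,0,0.65,0,0,0,50],[0,0,0.65,0,0,0,50],[0,0,0.65,0,0,0,45],[0,0,0.65,0,0,0,45]]])

```text
time_s: 2.82
eef_pos: [0.4922, 0.3815, 0.0094]
tool_rot: [[-1.0, 0.008, 0.004], [0.008, 1.0, 0.003], [-0.004, 0.003, -1.0]]
contact_force: [-1.3, 0.8, 6.3]
grip_width: 0.621
grip_force: 63.0
```

Run:
```python
from h import *
go([.545,.130,.23],179.4)
```

```text
shift [-0.557  -2.5051 -2.2101] turn [0.0004 0.0006 0.0004] pos [0.4922 0.3815 0.0094] F [-1.3  0.8  6.3] t 2.825 gw 0.6212454441030285
```

drive_tool(increments=[[[0,0,-0.3,0,0,0,45],[0,0,-0.65,0,0,0,45],[0,0,-1,0,0,0,45]]])

```text
time_s: 3.2
eef_pos: [0.4898, 0.3798, 0.1074]
tool_rot: [[-1.0, 0.008, -0.0], [0.008, 1.0, -0.0], [0.0, -0.0, -1.0]]
contact_force: [-0.9, 0.3, -3.7]
grip_width: 0.623
grip_force: 64.5
```

drive_tool(increments=[[[0,0,-0.4,0,0,0,45],[0,-0.3,-0.8,0,0,0,45],[-0.1,-0.6,-1,0,0,0,45],[-0.2,-1,-1,0,0,0,45]]])

```text
time_s: 3.7
eef_pos: [0.511, 0.2803, 0.2098]
tool_rot: [[-1.0, 0.007, 0.006], [0.007, 1.0, 0.003], [-0.006, 0.003, -1.0]]
contact_force: [-0.3, 0.6, -3.6]
grip_width: 0.626
grip_force: 64.6
```

drive_tool(increments=[[[-0.1,-0.4,-0.1,0,0,0,45],[-0.3,-0.8,-0.1,0,0,0,45],[-0.3,-1,-0.1,0,0,0,45],[-0.3,-1,-0.1,0,0,0,45]]])

```text
time_s: 4.2
eef_pos: [0.5378, 0.1785, 0.2161]
tool_rot: [[-1.0, 0.011, -0.001], [0.011, 1.0, 0.0], [0.001, 0.0, -1.0]]
contact_force: [-0.3, -0.8, -3.0]
grip_width: 0.62
grip_force: 64.6
```

Run:
```python
from h import *
import pickle
w=cam('wrist');pickle.dump(w,open('d2.pkl','wb'))
go([.545,.130,.22],179.4)
print(np.array(ctrl.state()['tool_rot']).round(4))
p=ctrl.state()['eef_pos']
print(proj(w,[p[0],p[1],p[2]+.039]))
cv2.imwrite('pics/w2.png',w['image'])
```

```text
shift [-0.077  -0.4953 -0.0398] turn [ 0.0001 -0.0002  0.0001] pos [0.5378 0.1796 0.2161] F [ 0.3  0.8 -3.5] t 4.25 gw 0.6235720156315646
[[-1.0e+00  9.6e-03 -1.2e-03]
 [ 9.5e-03  1.0e+00  8.0e-04]
 [ 1.2e-03  8.0e-04 -1.0e+00]]
[280.20887776 312.99350106]
```

View pics/w2.png

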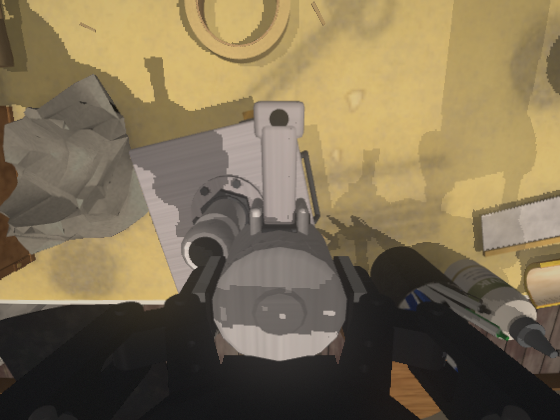

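The coupling sits square and centred in the grip, with its boss at (283,313). The adaptor's top is at about (206,249).

Run:
```python
from h import *
import pickle
w=pickle.load(open('d2.pkl','rb'))
for z in(.170,.174,.178):print(onz(w,206,249,z))
print(onz(w,283,313,.2161+.04))
```

```text
[0.54598994 0.13008929 0.17      ]
[0.54430907 0.13114221 0.174     ]
[0.5426282  0.13219513 0.178     ]
[0.53707728 0.18069446 0.2561    ]
```

drive_tool(increments=[[[-0.03,-0.25,0,0,0,0,45],[-0.067,-0.49,0,0,0,0,45],[-0.067,-0.49,0,0,0,0,45],[-0.067,-0.49,0.1,0,0,0,45],[-0.067,-0.49,0.2,0,0,0,45],[-0.067,-0.49,0.2,0,0,0,45]]])

```text
time_s: 5.0
eef_pos: [0.5432, 0.1312, 0.1943]
tool_rot: [[-1.0, 0.007, -0.004], [0.007, 1.0, -0.0], [0.004, -0.0, -1.0]]
contact_force: [-0.5, -0.1, -2.5]
grip_width: 0.625
grip_force: 64.7
```

drive_tool(increments=[[[0,0,0.05,0,0,0,45],[0,0,0.1,0,0,0,45],[0,0,0.1,0,0,0,45],[0,0,0.15,0,0,0,45],[0,0,0.15,0,0,0,45]]])

```text
time_s: 5.62
eef_pos: [0.5449, 0.1306, 0.181]
tool_rot: [[-1.0, 0.008, -0.0], [0.008, 1.0, -0.0], [0.0, -0.0, -1.0]]
contact_force: [0.2, -0.8, -3.1]
grip_width: 0.62
grip_force: 64.7
```

drive_tool(increments=[[[0,0,0.04,0,0,0,45],[0,0,0.08,0,0,0,45],[0,0,0.08,0,0,0,45],[0,0,0.08,0,0,0,45]]])

```text
time_s: 6.12
eef_pos: [0.5463, 0.1304, 0.1735]
tool_rot: [[-1.0, 0.008, 0.003], [0.008, 1.0, -0.0], [-0.003, -0.0, -1.0]]
contact_force: [4.8, -2.2, -5.5]
grip_width: 0.624
grip_force: 64.7
```

drive_tool(increments=[[[0,0,0.04,0,0,0,45],[0,0,0.08,0,0,0,45],[0,0,0.08,0,0,0,45],[0,0,0.08,0,0,0,45]]])

```text
time_s: 6.62
eef_pos: [0.5464, 0.1303, 0.1656]
tool_rot: [[-1.0, 0.008, 0.004], [0.008, 1.0, -0.0], [-0.004, -0.0, -1.0]]
contact_force: [6.4, -2.2, -3.0]
grip_width: 0.618
grip_force: 64.9
```

drive_tool(increments=[[[-0.012,-0.004,0.03,0,0,0,45],[-0.012,-0.004,0.06,0,0,0,45],[-0.012,-0.004,0.06,0,0,0,45],[-0.012,-0.004,0.06,0,0,0,45]]])

```text
time_s: 7.12
eef_pos: [0.5464, 0.1303, 0.1589]
tool_rot: [[-1.0, 0.008, 0.001], [0.008, 1.0, 0.0], [-0.001, 0.0, -1.0]]
contact_force: [5.0, -1.3, -2.1]
grip_width: 0.621
grip_force: 64.8
```

drive_tool(increments=[[[0,0,0.02,0,0,0,45],[0,0,0.04,0,0,0,45],[0,0,0.04,0,0,0,45]]])

```text
time_s: 7.5
eef_pos: [0.5465, 0.1303, 0.157]
tool_rot: [[-1.0, 0.008, 0.001], [0.008, 1.0, -0.0], [-0.001, -0.0, -1.0]]
contact_force: [1.3, -1.8, 6.5]
grip_width: 0.622
grip_force: 65.7
```

Seal met at about z = 0.157. Pressing on in small steps.

drive_tool(increments=[[[0,0,0.02,0,0,0,45],[0,0,0.04,0,0,0,45],[0,0,0.04,0,0,0,45]]])

```text
time_s: 7.88
eef_pos: [0.5465, 0.1303, 0.1539]
tool_rot: [[-1.0, 0.008, 0.001], [0.008, 1.0, -0.0], [-0.001, -0.0, -1.0]]
contact_force: [-0.7, -2.5, 11.2]
grip_width: 0.627
grip_force: 66.0
```

drive_tool(increments=[[[0,0,0.02,0,0,0,45],[0,0,0.03,0,0,0,45],[0,0,0.03,0,0,0,45]]])

```text
time_s: 8.25
eef_pos: [0.5465, 0.1303, 0.151]
tool_rot: [[-1.0, 0.008, 0.001], [0.008, 1.0, -0.0], [-0.001, -0.0, -1.0]]
contact_force: [-0.7, -2.0, 11.4]
grip_width: 0.621
grip_force: 66.0
```

drive_tool(increments=[[[0,0,0.02,0,0,0,45],[0,0,0.02,0,0,0,45],[0,0,0.02,0,0,0,45]]])

```text
time_s: 8.62
eef_pos: [0.5465, 0.1303, 0.149]
tool_rot: [[-1.0, 0.008, 0.001], [0.008, 1.0, -0.0], [-0.001, -0.0, -1.0]]
contact_force: [-1.2, -2.5, 11.0]
grip_width: 0.624
grip_force: 66.0
```

drive_tool(increments=[[[0,0,0.01,0,0,0,45],[0,0,0.01,0,0,0,45]]])

```text
time_s: 8.88
eef_pos: [0.5465, 0.1303, 0.1481]
tool_rot: [[-1.0, 0.008, 0.001], [0.008, 1.0, -0.0], [-0.001, -0.0, -1.0]]
contact_force: [-1.0, -3.1, 11.3]
grip_width: 0.621
grip_force: 66.0
```

drive_tool(increments=[[[0,0,0.01,0,0,0,45],[0,0,0.01,0,0,0,45]]])

```text
time_s: 9.12
eef_pos: [0.5466, 0.1303, 0.1471]
tool_rot: [[-1.0, 0.008, 0.001], [0.008, 1.0, -0.0], [-0.001, -0.0, -1.0]]
contact_force: [-0.2, -2.4, 11.9]
grip_width: 0.624
grip_force: 66.0
```

drive_tool(increments=[[[0,0,0.006,0,0,0,45],[0,0,0.006,0,0,0,45]]])

```text
time_s: 9.38
eef_pos: [0.5466, 0.1303, 0.1465]
tool_rot: [[-1.0, 0.008, 0.001], [0.008, 1.0, -0.0], [-0.001, -0.0, -1.0]]
contact_force: [-1.0, -3.4, 12.3]
grip_width: 0.626
grip_force: 66.0
```

drive_tool(increments=[[[0,0,0.006,0,0,0,45],[0,0,0.006,0,0,0,45]]])

```text
time_s: 9.62
eef_pos: [0.5466, 0.1303, 0.146]
tool_rot: [[-1.0, 0.008, 0.001], [0.008, 1.0, -0.0], [-0.001, -0.0, -1.0]]
contact_force: [-0.6, -2.0, 13.2]
grip_width: 0.625
grip_force: 66.2
```

drive_tool(increments=[[[0,0,0.005,0,0,0,45],[0,0,0.005,0,0,0,45]]])

```text
time_s: 9.88
eef_pos: [0.5466, 0.1303, 0.146]
tool_rot: [[-1.0, 0.008, 0.001], [0.008, 1.0, -0.0], [-0.001, -0.0, -1.0]]
contact_force: [-2.8, -2.9, 14.6]
grip_width: 0.621
grip_force: 66.3
```

drive_tool(increments=[[[0,0,0.004,0,0,0,45],[0,0,0.004,0,0,0,45]]])

```text
time_s: 10.12
eef_pos: [0.5466, 0.1303, 0.146]
tool_rot: [[-1.0, 0.008, 0.001], [0.008, 1.0, -0.0], [-0.001, -0.0, -1.0]]
contact_force: [-2.8, -3.3, 15.7]
grip_width: 0.623
grip_force: 66.5
```

drive_tool(increments=[[[0,0,0.01,0,0,0,45],[0,0,0.02,0,0,0,45],[0,0,0.02,0,0,0,45]]])

```text
time_s: 10.5
eef_pos: [0.5466, 0.1303, 0.1459]
tool_rot: [[-1.0, 0.008, 0.0], [0.008, 1.0, -0.0], [-0.0, -0.0, -1.0]]
contact_force: [-7.0, -4.1, 26.3]
grip_width: 0.627
grip_force: 67.4
```

Home: it stopped dead at z = 0.146 while the force rose, and that matches the height I measured. Easing off, releasing and lifting.

drive_tool(increments=[[[0,0,-0.02,0,0,0,45],[0,0,-0.03,0,0,0,45],[0,0,-0.03,0,0,0,85],[0,0,-0.03,0,0,0,85],[0,0,-0.03,0,0,0,85],[0,0,-0.03,0,0,0,85]]])

```text
time_s: 11.25
eef_pos: [0.5454, 0.1303, 0.1425]
tool_rot: [[-1.0, 0.008, -0.002], [0.008, 1.0, -0.0], [0.002, -0.0, -1.0]]
contact_force: [0.0, -0.1, 1.3]
grip_width: 0.993
grip_force: 0.0
```

drive_tool(increments=[[[0,0,-0.2,0,0,0,85],[0,0,-0.6,0,0,0,85],[0,0,-1,0,0,0,85],[0,0,-1,0,0,0,0],[0,0,-1,0,0,0,0],[0,0,-1,0,0,0,0],[0,0,-1,0,0,0,0]]])

```text
time_s: 12.12
eef_pos: [0.5451, 0.1301, 0.2416]
tool_rot: [[-1.0, 0.008, -0.003], [0.008, 1.0, -0.0], [0.003, -0.0, -1.0]]
contact_force: [-0.3, 0.8, -0.5]
grip_width: 0.138
grip_force: 0.0
```

drive_tool(increments=[[[-0.2,0,0,0,0.02,0,0],[-0.6,0,0,0,0.045,0,0],[-0.8,0,0,0,0.07,0,0],[-0.8,0,0,0,0.07,0,0],[-0.8,0,0,0,0.07,0,0]]])

```text
time_s: 12.75
eef_pos: [0.6254, 0.1295, 0.2417]
tool_rot: [[-0.904, 0.008, -0.428], [0.008, 1.0, 0.003], [0.428, -0.0, -0.904]]
contact_force: [0.2, 0.1, -0.1]
grip_width: 0.005
grip_force: 0.0
```

```bash
cat >> h.py <<'E'
PZ=.1516;CX=.5466;CY=.1303
def plan(side,pts):
    s=ctrl.state();R=np.array(s['tool_rot']);q=np.array(s['eef_pos'])
    print(q.round(4),R.round(3).tolist(),np.array(s['contact_force']).round(1),s['time_s'],s['grip_width'])
    for r,z in pts:
        p=np.array([CX+side*(.028+r/1e3),CY,PZ+z/1e3]); print((r,z),(R.T@(p-q)/.1).round(3))
E
python3 - <<'E'
from h import *
d=cam('scene');cam('wrist','w3.png')
plan(1,[(26,55),(26,40),(39,17.5),(41,-10),(40,-27),(31,-37),(18,-43)])
cv2.imwrite('pics/s3.png',cv2.resize(d['image'][80:220,260:440],None,fx=4,fy=4,interpolation=2))
E
```

```text
[0.6254 0.1299 0.2448] [[-0.906, 0.008, -0.424], [0.007, 1.0, 0.004], [0.424, 0.0, -0.906]] [ 0.1  0.2 -0.6] 12.85 -0.0006883496223120263
(26, 55) [0.063 0.002 0.452]
(26, 40) [-0.001  0.002  0.588]
(39, 17.5) [-0.214  0.003  0.736]
(41, -10) [-0.349  0.003  0.977]
(40, -27) [-0.412  0.003  1.135]
(31, -37) [-0.372  0.002  1.264]
(18, -43) [-2.800e-01  1.000e-03  1.373e+00]
```

View pics/s3.png

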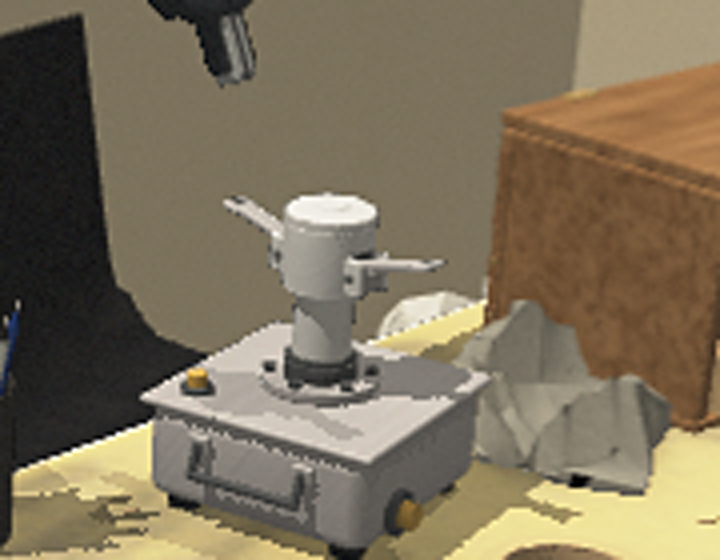

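The coupling sits upright and home on the adaptor, arms raised along ±x, with the tilted closed gripper above the far arm. Now pushing arm a down.

drive_tool(increments=[[[0.03,0,0.3,0,0,0,0],[0.03,0,0.48,0,0,0,0],[0,0,0.58,0,0,0,0],[-0.07,0,0.64,0,0,0,0],[-0.14,0,0.69,0,0,0,0],[-0.21,0,0.74,0,0,0,0],[-0.21,0,0.74,0,0,0,0]]])

```text
time_s: 13.72
eef_pos: [0.6142, 0.1296, 0.1666]
tool_rot: [[-0.905, 0.008, -0.426], [0.008, 1.0, 0.004], [0.426, -0.0, -0.905]]
contact_force: [-0.6, -0.1, 0.2]
grip_width: 0.003
grip_force: 0.3
```

Run:
```python
from h import *
plan(1,[(39,17.5),(41,-10),(40,-27),(31,-37),(18,-43)])
```

```text
[0.6142 0.1296 0.1666] [[-0.905, 0.008, -0.426], [0.008, 1.0, 0.004], [0.426, -0.0, -0.905]] [-0.6 -0.1  0.2] 13.725 0.0029202275874357147
(39, 17.5) [ 0.016  0.007 -0.021]
(41, -10) [-0.119  0.007  0.22 ]
(40, -27) [-0.182  0.007  0.378]
(31, -37) [-0.144  0.006  0.507]
(18, -43) [-0.052  0.005  0.616]
```

drive_tool(increments=[[[-0.06,0,0.11,0,0,0,0],[-0.12,0,0.22,0,0,0,0],[-0.15,0,0.3,0,0,0,0],[-0.18,0,0.38,0,0,0,0],[-0.165,0,0.44,0,0,0,0],[-0.145,0,0.5,0,0,0,0],[-0.145,0,0.5,0,0,0,0]]])

```text
time_s: 14.6
eef_pos: [0.605, 0.1297, 0.1153]
tool_rot: [[-0.905, 0.008, -0.426], [0.007, 1.0, 0.003], [0.426, -0.0, -0.905]]
contact_force: [0.3, -0.1, -0.7]
grip_width: -0.001
grip_force: 0.6
```

Run:
```python
from h import *
plan(1,[(31,-37),(24,-41),(18,-43),(15,-43)])
```

```text
[0.605  0.1297 0.1153] [[-0.905, 0.008, -0.426], [0.007, 1.0, 0.003], [0.426, -0.0, -0.905]] [ 0.3 -0.1 -0.7] 14.6 -0.0008380282717904197
(31, -37) [-0.008  0.006  0.004]
(24, -41) [0.038 0.006 0.07 ]
(18, -43) [0.084 0.005 0.113]
(15, -43) [0.111 0.005 0.126]
```

drive_tool(increments=[[[0.04,0,0.07,0,0,0,0],[0.08,0,0.11,0,0,0,0],[0.11,0,0.125,0,0,0,0],[0.11,0,0.125,0,0,0,0]]])

```text
time_s: 15.1
eef_pos: [0.5897, 0.1298, 0.1085]
tool_rot: [[-0.905, 0.008, -0.426], [0.007, 1.0, 0.003], [0.426, -0.0, -0.905]]
contact_force: [2.4, 0.3, -2.5]
grip_width: -0.0
grip_force: 1.5
```

Run:
```python
from h import *
d=cam('scene')
plan(1,[(18,-43),(15,-43),(12,-43)])
cv2.imwrite('pics/s4.png',cv2.resize(d['image'][80:220,260:440],None,fx=4,fy=4,interpolation=2))
```

```text
[0.5898 0.1298 0.1086] [[-0.905, 0.008, -0.426], [0.007, 1.0, 0.003], [0.426, -0.0, -0.905]] [ 2.7 -0.3 -2.5] 15.15 0.0011821037520070843
(18, -43) [-0.025  0.005 -0.012]
(15, -43) [0.002 0.005 0.001]
(12, -43) [0.029 0.005 0.013]
```

View pics/s4.png

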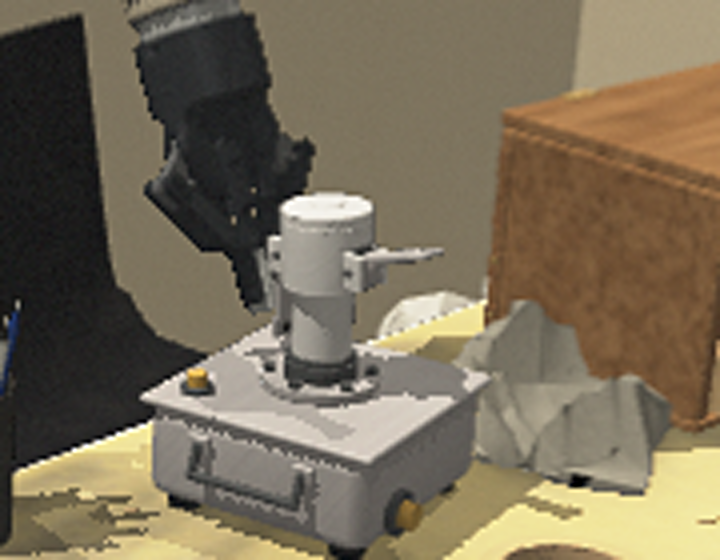

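Arm a is now nearly down beside the coupling. Pressing inward until it meets its stop.

drive_tool(increments=[[[0.018,0,0.009,0,0,0,0],[0.027,0,0.013,0,0,0,0],[0.027,0,0.013,0,0,0,0]]])

```text
time_s: 15.52
eef_pos: [0.5886, 0.1298, 0.1086]
tool_rot: [[-0.907, 0.008, -0.422], [0.008, 1.0, 0.003], [0.422, -0.0, -0.907]]
contact_force: [6.0, -0.4, -4.6]
grip_width: 0.001
grip_force: 3.1
```

drive_tool(increments=[[[0.018,0,0.009,0,0,0,0],[0.027,0,0.013,0,0,0,0],[0.027,0,0.013,0,0,0,0]]])

```text
time_s: 15.9
eef_pos: [0.588, 0.1298, 0.1084]
tool_rot: [[-0.909, 0.009, -0.416], [0.008, 1.0, 0.004], [0.416, 0.0, -0.909]]
contact_force: [9.7, -0.3, -6.6]
grip_width: -0.003
grip_force: 5.3
```

Arm a is at its stop: the force is well above its 2.5 N drag and it no longer moves. Retreating outward and up, then crossing to arm b.

drive_tool(increments=[[[-0.1,0,-0.05,0,0,0,0],[-0.2,0,-0.3,0,0,0,0],[-0.2,0,-0.7,0,0,0,0],[-0.2,0,-1,0,0,0,0],[-0.2,0,-1,0,0,0,0]]])

```text
time_s: 16.52
eef_pos: [0.6461, 0.1297, 0.194]
tool_rot: [[-0.906, 0.008, -0.423], [0.007, 1.0, 0.004], [0.423, 0.001, -0.906]]
contact_force: [0.1, 0.2, -0.8]
grip_width: 0.002
grip_force: 0.0
```

drive_tool(increments=[[[0,0,-0.4,0,-0.025,0,0],[0,0,-0.6,0,-0.05,0,0],[0,0,-0.6,0,-0.07,0,0],[0,0,-0.6,0,-0.07,0,0]]])

```text
time_s: 17.02
eef_pos: [0.666, 0.1294, 0.2436]
tool_rot: [[-1.0, 0.007, -0.007], [0.007, 1.0, -0.0], [0.007, -0.0, -1.0]]
contact_force: [-0.6, 0.4, 0.6]
grip_width: 0.002
grip_force: 0.0
```

Run:
```python
from h import *
plan(-1,[(26,100)])
```

```text
[0.666  0.1294 0.2436] [[-1.0, 0.007, -0.007], [0.007, 1.0, -0.0], [0.007, -0.0, -1.0]] [-0.6  0.4  0.6] 17.025 0.0018068823878816622
(26, 100) [ 1.735 -0.004 -0.067]
```

drive_tool(increments=[[[0.4,0,-0.07,0,0,0,0],[0.9,0,-0.07,0,0,0,0]]])

```text
time_s: 17.27
eef_pos: [0.5797, 0.1298, 0.2511]
tool_rot: [[-1.0, 0.009, -0.004], [0.009, 1.0, -0.0], [0.004, -0.0, -1.0]]
contact_force: [-0.6, 0.8, -0.0]
grip_width: 0.001
grip_force: 0.0
```

drive_tool(increments=[[[0.4,0,0,0,-0.025,0,0],[0.83,0,0,0,-0.05,0,0],[0.83,0,0,0,-0.07,0,0],[0.83,0,0,0,-0.07,0,0],[0.83,0,0,0,-0.07,0,0]]])

```text
time_s: 17.9
eef_pos: [0.4989, 0.1309, 0.2532]
tool_rot: [[-0.905, 0.009, 0.425], [0.008, 1.0, -0.004], [-0.425, 0.0, -0.905]]
contact_force: [0.9, -0.0, 1.0]
grip_width: 0.008
grip_force: 0.0
```

Run:
```python
from h import *
plan(-1,[(26,55),(26,40),(39,17.5),(41,-10),(40,-27),(31,-37),(18,-43),(12,-43)])
```

```text
[0.4989 0.1309 0.2532] [[-0.905, 0.009, 0.425], [0.008, 1.0, -0.004], [-0.425, 0.0, -0.905]] [ 0.9 -0.   1. ] 17.9 0.007788095596453142
(26, 55) [ 0.255 -0.006  0.395]
(26, 40) [ 0.319 -0.006  0.531]
(39, 17.5) [ 0.532 -0.007  0.679]
(41, -10) [ 0.667 -0.007  0.92 ]
(40, -27) [ 0.73  -0.007  1.078]
(31, -37) [ 0.691 -0.007  1.206]
(18, -43) [ 0.599 -0.006  1.316]
(12, -43) [ 0.545 -0.005  1.342]
```

drive_tool(increments=[[[0.15,0,0.2,0,0,0,0],[0.26,0,0.4,0,0,0,0],[0.32,0,0.53,0,0,0,0],[0.39,0,0.58,0,0,0,0],[0.46,0,0.63,0,0,0,0],[0.53,0,0.68,0,0,0,0],[0.53,0,0.68,0,0,0,0]]])

```text
time_s: 18.77
eef_pos: [0.4785, 0.1309, 0.1686]
tool_rot: [[-0.904, 0.008, 0.427], [0.007, 1.0, -0.003], [-0.427, 0.0, -0.904]]
contact_force: [0.9, -0.8, 1.2]
grip_width: 0.003
grip_force: 0.3
```

Run:
```python
from h import *
plan(-1,[(39,17.5),(41,-10),(40,-27),(31,-37),(18,-43)])
```

```text
[0.4785 0.1309 0.1686] [[-0.904, 0.008, 0.427], [0.007, 1.0, -0.003], [-0.427, 0.0, -0.904]] [ 0.9 -0.8  1.2] 18.775 0.00279510699397588
(39, 17.5) [-0.013 -0.006  0.   ]
(41, -10) [ 0.123 -0.007  0.241]
(40, -27) [ 0.186 -0.007  0.399]
(31, -37) [ 0.148 -0.006  0.528]
(18, -43) [ 0.056 -0.005  0.637]
```

drive_tool(increments=[[[0.06,0,0.12,0,0,0,0],[0.12,0,0.24,0,0,0,0],[0.155,0,0.32,0,0,0,0],[0.185,0,0.4,0,0,0,0],[0.17,0,0.46,0,0,0,0],[0.15,0,0.52,0,0,0,0],[0.15,0,0.52,0,0,0,0]]])

```text
time_s: 19.65
eef_pos: [0.4864, 0.1304, 0.1139]
tool_rot: [[-0.906, 0.009, 0.424], [0.007, 1.0, -0.004], [-0.424, -0.001, -0.906]]
contact_force: [-0.4, 0.3, 0.4]
grip_width: 0.002
grip_force: 0.4
```

Run:
```python
from h import *
plan(-1,[(31,-37),(24,-41),(18,-43),(14,-43)])
```

```text
[0.4864 0.1304 0.1139] [[-0.906, 0.009, 0.424], [0.007, 1.0, -0.004], [-0.424, -0.001, -0.906]] [-0.4  0.3  0.4] 19.65 0.0023857900708241387
(31, -37) [-0.014 -0.001 -0.001]
(24, -41) [-0.061 -0.001  0.065]
(18, -43) [-0.107 -0.     0.108]
(14, -43) [-0.143  0.     0.125]
```

drive_tool(increments=[[[-0.06,0,0.065,0,0,0,0],[-0.105,0,0.108,0,0,0,0],[-0.14,0,0.125,0,0,0,0],[-0.14,0,0.125,0,0,0,0]]])

```text
time_s: 20.15
eef_pos: [0.5041, 0.1301, 0.1086]
tool_rot: [[-0.906, 0.009, 0.423], [0.008, 1.0, -0.005], [-0.423, -0.001, -0.906]]
contact_force: [-4.1, -0.9, -3.7]
grip_width: 0.001
grip_force: 2.1
```

drive_tool(increments=[[[-0.018,0,0.009,0,0,0,0],[-0.027,0,0.013,0,0,0,0],[-0.027,0,0.013,0,0,0,0]]])

```text
time_s: 20.52
eef_pos: [0.5051, 0.1299, 0.108]
tool_rot: [[-0.907, 0.009, 0.42], [0.008, 1.0, -0.005], [-0.42, -0.002, -0.907]]
contact_force: [-10.4, -0.6, 0.1]
grip_width: -0.003
grip_force: 4.9
```

drive_tool(increments=[[[-0.018,0,0.009,0,0,0,0],[-0.018,0,0.009,0,0,0,0]]])

```text
time_s: 20.78
eef_pos: [0.5058, 0.1298, 0.1075]
tool_rot: [[-0.908, 0.009, 0.418], [0.008, 1.0, -0.006], [-0.418, -0.002, -0.908]]
contact_force: [-15.1, 0.6, 4.6]
grip_width: -0.005
grip_force: 7.3
```

Arm b is at its stop too. Backing off to look.

drive_tool(increments=[[[0.1,0,-0.05,0,0,0,0],[0.25,0,-0.3,0,0,0,0],[0.25,0,-0.7,0,0,0,0],[0.25,0,-1,0,0,0,0],[0.25,0,-1,0,0,0,0]]])

```text
time_s: 21.4
eef_pos: [0.4488, 0.1324, 0.1949]
tool_rot: [[-0.899, 0.007, 0.438], [0.008, 1.0, 0.0], [-0.438, 0.004, -0.899]]
contact_force: [-0.7, 1.4, 0.6]
grip_width: -0.002
grip_force: 0.0
```

drive_tool(increments=[[[0.2,0,-0.4,0,0.025,0,0],[0.4,0,-0.8,0,0.05,0,0],[0.4,0,-0.9,0,0.07,0,0],[0.4,0,-0.9,0,0.07,0,0]]])

```text
time_s: 21.9
eef_pos: [0.3737, 0.1317, 0.2548]
tool_rot: [[-1.0, 0.01, 0.006], [0.01, 1.0, 0.0], [-0.006, 0.0, -1.0]]
contact_force: [0.3, 0.4, -0.9]
grip_width: 0.001
grip_force: 0.0
```

Run:
```python
from h import *
d=cam('scene');t=cam('top')
a=cv2.resize(d['image'][110:220,290:400],(440,440),interpolation=2)
b=cv2.resize(t['image'][140:230,340:430],(360,360),interpolation=2)
o=np.zeros((440,800,3),np.uint8);o[:,:440]=a;o[:360,440:]=b
cv2.imwrite('pics/f.png',o);s=ctrl.state();print(s['eef_pos'],s['contact_force'],s['time_s'])
for n,p in (('home',.1736),):
  print(proj(d,[CX,CY,p+.0115]),[proj(d,[CX+k*.0345,CY,PZ-.05]) for k in(1,-1)])
```

```text
[0.37051101 0.13137038 0.25264254] [ 0.16901627 -0.42283858  0.15238095] 22.0
[341.78973038 131.02369401] [array([328.98582291, 160.77534025]), array([350.7082151, 168.8529856])]
```

View pics/f.png

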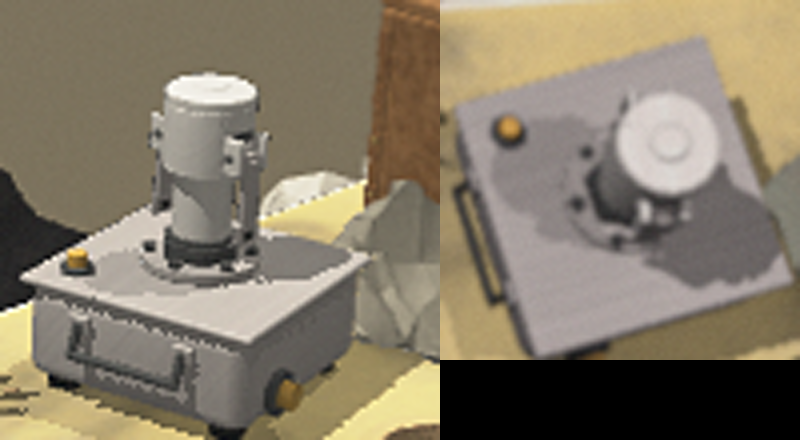

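The pictures show the coupling upright and home, with its cap at about (342,132) in the scene view against an expected (342,131). Both arms hang vertically beside it, at about (330,158) and (352,160), and the gripper is clear.

```bash
python3 -c "
from workcell import ctrl
print(ctrl.job_done())"
```

```text
the job is handed in; nothing more can be done
None
```

The coupling is home on the adaptor, both cam arms were swung down to their stops one after the other, and the gripper let go and is clear; the job was handed in at about 22 s, with no verdict shown.

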